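# Tip a potted transformer over a fence and pack it in a two-layer kit box

## Task

Pack the spare-transformer kit: stand the blue transformer on the tipping plate, one broad face square against the middle of the steel fence, let go of it, then push it over the fence, without gripping it, so that it comes to lie on the rubber pad. Take it up again lying on its side and lower it, held all the way to the floor, into the ribbed cavity at the bottom of the black box; then fit the grey divider down on the box's corner posts above it and lay the terminal block in the divider's small pocket beside the orange grip. Leave the check weight and the two vials where they are.

Things in the scene. Friction and masses are not known exactly. Their poses are not given: they have to be found in the camera images.
- transformer: blue potted transformer, solid block standing on end on the bench: 50 mm along its x, 60 along y, 100 tall along z; 0.55 to 0.9 kg, evenly spread. Four brass studs on the top end stand 9 mm higher. Origin at the centre of its foot. Broad faces (60 x 100) look along +x and -x; either may go to the fence. Lying on a broad face it is 50 mm high, which fits under the divider
- transformer_mid (a point): the middle of the transformer, 50 mm from the foot along its z
- tip_plate: tipping plate, fixed, aluminium, 214 mm along its x, 112 along y; origin at the centre of its underside, on the bench. From its near (-x) end: bare stand, 6 mm high, to x = -33 mm; steel fence across it, x = -33 to -21, top at 21 mm (15 above the stand); plywood with black rubber pad, x = -21 to 99, 94 wide, top at 21 mm, level with the fence
- stand (a point): on the stand's surface (6 mm up, x = -58 mm in the plate's frame): where the centre of the foot comes when the transformer stands against the fence. Pushed along the plate's +x some 80 mm above the stand (2 to 5 N) it pivots over the fence's top edge; after about 35 mm of push (36 degrees) it goes over by itself
- pad (a point): where the transformer's middle comes, about, after tipping (x = -15 mm, 46 mm up in the plate's frame): it lies on the pad on a broad face, 50 mm high, studs to the plate's +x, foot end overhanging the stand by about 30 mm
- fence: the steel fence bar of the tipping plate, 12 x 108 x 15 mm; origin at the centre of its underside
- kit_box: black open kit box, fixed, outside 158 x 158 mm, 86 high, inside 150 x 150; origin at the centre of its underside. Four grey corner posts, 16 mm square, carry the divider at 58 mm above the origin. Between the ribs of the cavity and the walls fingers may go down to 24 mm above the origin (a flat steel bracket, 7 mm thick, is already stowed at +y)
- cavity (a point): centre of the floor of the box's middle cavity, 5 mm above the box's origin. The cavity is 108 mm along the box's x, 67 along its y, between grey ribs up to 22 mm above the origin that flare out at the top. The transformer goes in lying on a broad face, lengthwise along the box's x, either way round; its middle is then 30 mm above the box's origin, its top 55 mm
- divider: grey divider plate, 144 x 144 x 5 mm, 0.16 kg, lying on the bench; origin at the centre of its underside. Orange grip bar in the middle: 46 mm along its x, 12 along its y, from 5 to 31 mm above the origin. Lowered square into the box (3 mm play each side, any quarter turn) it rests on the corner posts
- pocket (a point): middle of the divider's pocket for the terminal block, on the plate's upper face, at x = 0, y = +41 mm, 5 mm up in the divider's frame; inside 22 mm along the divider's x and 48 mm along its y, between ribs 4 mm high that are open for 32 mm in the middle of both long sides for the fingers
- terminal_block: pale terminal block with four brass contacts on top, 16 mm along its x, 42 mm along its y, 14 mm high, 30 g; origin at the centre of its underside; lies on the bench
- check_weight: small brass-coloured check weight, 22 mm across, 42 mm high, upright; origin at the centre of its foot; bystander
- flux_vial: small amber vial with white cap, 22 mm across, 45 mm high, upright; origin at the centre of its foot; bystander
- resin_vial: small dark red vial with blue cap, 26 mm across, 50 mm high, upright; origin at the centre of its foot; bystander
There are look-alikes about, which are no part of the job. Of the things shaped like the transformer, the blue one is meant.

How it is judged:
On the way, in this order (a step that is already met when the one before it is completed fails the run):
1. the transformer stands upright on the tipping plate, a broad face square against the fence (within 5 mm) and within 22 mm of its middle, let go (x of transformer_mid in the frame of tip_plate between -0.064 and -0.053 m and y of transformer_mid in the frame of tip_plate between -0.022 and 0.022 m and z of transformer in the frame of tip_plate below 0.01 m and angle between the z axis of transformer and the z axis of tip_plate, either way round below 0.06 rad and angle between the x axis of transformer and the x axis of tip_plate, either way round below 0.1 rad and contact force between the fingers and transformer below 0.1 N), for 0.2 s.
2. the transformer leans over the fence, its weight on the fence, not gripped (angle between the z axis of transformer and the z axis of tip_plate, either way round between 0.35 and 1.2 rad and contact force between transformer and fence above 0.2 N and contact force between the fingers and transformer below 15 N), for 0.02 s.
3. the transformer lies still on its broad face on the rubber pad, its foot end at the fence, not touched (x of transformer_mid in the frame of tip_plate between -0.03 and 0.03 m and y of transformer_mid in the frame of tip_plate between -0.03 and 0.03 m and z of transformer_mid in the frame of tip_plate between 0.041 and 0.051 m and angle between the x axis of transformer and the z axis of tip_plate, either way round below 0.08 rad and linear speed of transformer below 0.02 m/s and contact force between the fingers and transformer below 0.1 N), for 0.2 s.
4. the transformer is set down flat in the box's cavity while still in the fingers (horizontal distance between transformer_mid and cavity below 0.009 m and z of transformer_mid in the frame of kit_box below 0.036 m and angle between the x axis of transformer and the z axis of kit_box, either way round below 0.08 rad and angle between the z axis of transformer and the x axis of kit_box, either way round below 0.1 rad and contact force between the fingers and transformer above 0.5 N), for 0.05 s.
5. the divider rests level on the corner posts over the transformer (horizontal distance between transformer_mid and cavity below 0.009 m and z of transformer_mid in the frame of kit_box below 0.036 m and angle between the x axis of transformer and the z axis of kit_box, either way round below 0.08 rad and angle between the z axis of transformer and the x axis of kit_box, either way round below 0.1 rad and horizontal distance between divider and cavity below 0.008 m and z of divider in the frame of kit_box below 0.0615 m and angle between the z axis of divider and the z axis of kit_box, either way round below 0.03 rad), for 0.2 s.
At the end, for the whole second after the job is handed in: The transformer lies on a broad face in the box's cavity (middle within 9 mm of the cavity's), the divider rests level on the four corner posts (within 3.5 mm of its seat), the terminal block lies flat in the divider's pocket (within 7 mm of its middle); everything is at rest and released (all of step 5 and horizontal distance between terminal_block and pocket below 0.007 m and z of terminal_block in the frame of divider below 0.0075 m and angle between the z axis of terminal_block and the z axis of divider, either way round below 0.1 rad and angle between the y axis of terminal_block and the y axis of divider, either way round below 0.25 rad and linear speed of each of transformer, divider, terminal_block below 0.02 m/s); the robot touches nothing.
It fails at once if the check weight moved by more than 30 mm (distance of check_weight from where it was at the start of the episode above 0.03 m).
It fails at once if the amber vial moved by more than 30 mm (distance of flux_vial from where it was at the start of the episode above 0.03 m).
It fails at once if the red vial moved by more than 30 mm (distance of resin_vial from where it was at the start of the episode above 0.03 m).
It also fails if it takes over 72 s, if anything falls off the work surface, if the arm or the gripper's body presses on something with over 40 N, if the wrist force passes 120 N, or if a joint passes its speed limit or range.

## Robot

A 6-joint arm with a two-finger parallel gripper is mounted at the origin on a cart in front of the work surface, level with it; the furniture and walls round the work are solid. World frame = base frame: x ahead of the robot, y to its left, z up, the work surface at z = 0. Lengths are in m, angles in rad, forces in N, time in s.
With the tool pointing down it reaches from about 0.3 to 0.775 m from the base axis. Payload 14.6 kg.
Tool frame: the origin (TCP) lies midway between the tips of the shut fingers; the grasp point (between the pads) lies 19 mm behind it (ctrl.tcp_to_grasp is the z of the grasp point in the tool frame, in m); z points along the fingers, y is the line along which they close (so a half turn about z gives the same grasp; the last joint's range is limited). The gripper opens to 94 mm and grips with 3 to 60 N. Pads are 16 mm wide; open, the fingers measure 119 mm over their backs; the gripper's body (75 mm by 177 mm) begins 78 mm behind the grasp point.
Start: joints at [1.038, 0.3, 1.521, -0, 1.321, -0.067], TCP at [0.247, 0.491, 0.205] pointing down, gripper open.
Joint ranges: [-3.03, 3.03], [-0.79, 2.21], [0.23, 2.52], [-1.04, 4.18], [0, 3.07], [-2.55, 2.55]. Speed limits (rad/s): [2.22, 2.22, 2.57, 3.14, 3.14, 3.14].

## Interface

Orientations are given as [roll, pitch, yaw] about the fixed x, y, z axes, in that order (R = Rz(yaw) Ry(pitch) Rx(roll)).
In Python, from station import monitor, camera, ctrl gives the robot as it stands.
- The arm moves only by the tool apply_moves, never from a script. Its argument "plan" is one flat list of numbers, 4 for each row, row after row: the shift along the tool's x, y, z in mm, then the turn about the tool's z in rad. In form: [dx, dy, dz, spin, dx, dy, dz, spin, ...]. A call has 1 to 20 rows; each row shifts and turns the commanded pose from where the row before left it, along the tool's axes as they then stand; what a row does not reach is not made up. A row lasts 1/10 s, in which the tool goes at most 50 mm and 8.59 degrees, less where a joint would pass 70% of its speed; a pose out of reach is approached as far as the arm can. A call is refused whole if a number of a shift passes 50 or a number of a turn 0.15, either way. A call with a gripper value outside its range is refused whole. "hand" is the gripper command: -1 is shut, 1 is fully open, values between are in proportion, set as the call begins (left out, the last holds). The fingers move at their own pace and stop on an object; "squeeze" is the grip in N (left out, the last holds). Time passes only in rows, so rows that do not move let the fingers close. It gives the time, the measured TCP pose, the force, the opening and the grip force at its end, in the units of the state.
- monitor.get_obs(): the state, without advancing time (a new reading comes with each control period).
- camera(name): name is "side" or "top"; returns a dict with "image" (420x560x3 uint8, red, green, blue), "range_z" (420x560 float32, m along the optical axis (not along the pixel's ray), 0 where there is no reading), "mtx" (3x3 intrinsics, pixels), "rvec" (rotation vector, rad) and "tvec" (3), from world to camera coordinates, as OpenCV has them. Camera axes: x right, y down, z forward; pixel columns grow to the right and rows downward; lengths in m; the calibration is good to about 2 mm. A picture is of the moment at which its call begins.
- ctrl.hand_in(): hands the job in; it is judged then, once.
The state is a dict: "time_s": time; "qpos": joint angles; "joint_vel": joint speeds; "tau": joint torques, N m; "ee_pos": TCP position; "eef_rot": TCP orientation; "force": force on the tool from outside, world axes, zero at the start; "moment": the same for the moment, N m; "grip_width": finger opening in m; "grip_force": force on a finger pad.
Only numpy, scipy, OpenCV 4.12 (cv2) and the standard library are available. Lean on these libraries where they do the work, as an engineer would, in place of code of your own. Each camera call takes 0.05 s, during which the arm holds its last target. There are 200 camera calls.

## Working session

There is one attempt and no reset: what is moved stays moved. The work goes in short steps, Python scripts to look and compute and a tool call to move; the robot and the scene stay as the last step left them, time stands still between calls to the robot, and variables do not carry over. Pictures are saved under pics/ and viewed, at most 10 in all, crops included, and the job is handed in when it is done.

Besides the shell and the picture viewer there is one more tool, called after ">>>" by a JSON object that holds its "name" and its "arguments", one argument or row to a line. apply_moves: Moves the arm, as the interface text tells. Its arguments: {"type":"object","properties":{"plan":{"type":"array","items":{"type":"number"}},"hand":{"type":"number"},"squeeze":{"type":"number"}},"required":["plan"]}

```bash
mkdir -p pics; cat > h.py <<'E'
import numpy as np, cv2
from station import monitor, camera, ctrl
def look(n):
    d=camera(n); return d
def save(d,f,crop=None,s=1):
    im=d["image"][...,::-1]
    if crop: x0,y0,x1,y1=crop; im=im[y0:y1,x0:x1]
    cv2.imwrite("pics/"+f,cv2.resize(im,None,fx=s,fy=s,interpolation=cv2.INTER_CUBIC))
def cloud(d):
    K=d["mtx"];R=cv2.Rodrigues(d["rvec"])[0];t=np.array(d["tvec"]).ravel()
    v,u=np.mgrid[0:420,0:560];z=d["range_z"]
    c=np.stack([(u-K[0,2])/K[0,0]*z,(v-K[1,2])/K[1,1]*z,z],-1)
    P=(c-t)@R; P[z==0]=np.nan
    return P
def ray(d,uv,h):
    K=d["mtx"];R=cv2.Rodrigues(d["rvec"])[0];t=np.array(d["tvec"]).ravel()
    o=-R.T@t; r=np.c_[np.atleast_2d(uv),np.ones(len(np.atleast_2d(uv)))]@np.linalg.inv(K).T@R
    return o+r*((h-o[2])/r[:,2:3])
def rect(P,m):
    p=P[m][:,:2]; p=p[~np.isnan(p).any(1)]
    return cv2.minAreaRect(p.astype(np.float32)*1000)
E
python3 - <<'E'
from h import *
a=look("top");b=look("side")
np.savez("a.npz",**a);np.savez("b.npz",**b)
im=np.vstack([a["image"],b["image"]])
save(a,"top0.png");save(b,"side0.png")
o=monitor.get_obs();print(o["time_s"],o["eef_rot"],ctrl.tcp_to_grasp)
for d in(a,b):
    R=cv2.Rodrigues(d["rvec"])[0];print(-R.T@np.ravel(d["tvec"]),R[2],d["mtx"][0,0])
E
```

```text
0.1 [-3.14053955e+00 -4.71615476e-05  2.67582718e+00] -0.0188
[0.2191488  0.25096351 1.63869176] [ 0.21321981 -0.00648782 -0.97698271] 452.3355697371748
[ 0.58571627 -0.7229568   0.88192697] [-0.02753445  0.77147427 -0.63566445] 385.4954237300431
```

View pics/top0.png

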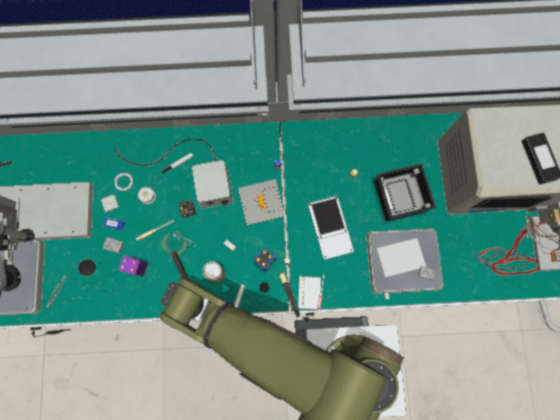

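View pics/side0.png

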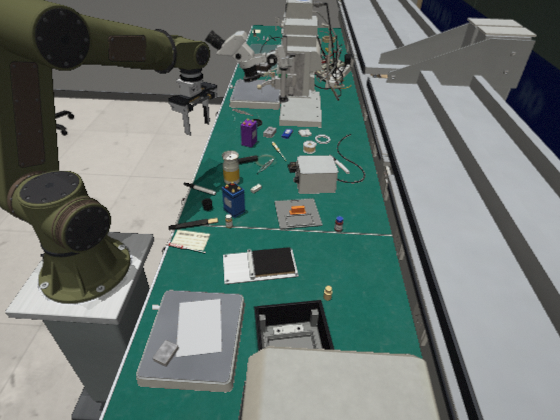

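```bash
python3 - <<'E'
from h import *
a=dict(np.load("a.npz"));b=dict(np.load("b.npz"))
save(a,"top1.png",(205,145,445,305),3.3)
save(b,"side1.png",(160,140,360,355),2.75)
E
```

```text
(no output)
```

View pics/top1.png

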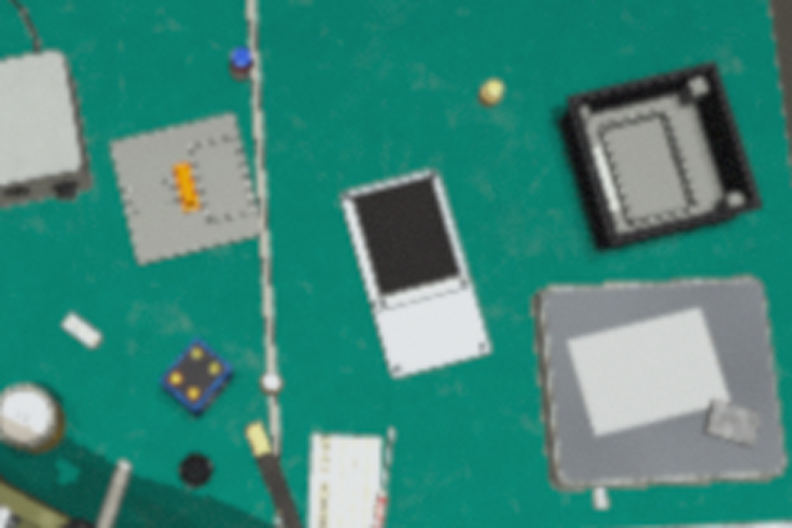

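View pics/side1.png

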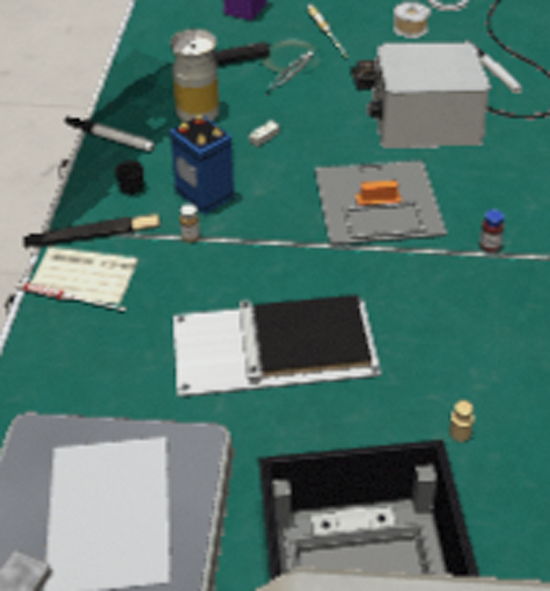

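```bash
cat >> h.py <<'E'
def blob(d,roi,f,h,tag=""):
    x0,y0,x1,y1=roi; im=d["image"][y0:y1,x0:x1]
    hsv=cv2.cvtColor(im,cv2.COLOR_RGB2HSV).astype(int)
    m=f(*[hsv[...,i] for i in range(3)]).astype(np.uint8)
    n,l,s,c=cv2.connectedComponentsWithStats(m); k=1+np.argmax(s[1:,4])
    m=cv2.morphologyEx((l==k).astype(np.uint8),cv2.MORPH_CLOSE,np.ones((5,5)))
    big=cv2.resize(m*255,None,fx=8,fy=8,interpolation=cv2.INTER_CUBIC)
    cs,_=cv2.findContours((big>127).astype(np.uint8),cv2.RETR_EXTERNAL,cv2.CHAIN_APPROX_NONE)
    ct=max(cs,key=cv2.contourArea)[:,0].astype(float)
    ct=(ct+.5)/8-.5+[x0,y0]
    w=ray(d,ct,h)[:,:2].astype(np.float32)*1000
    r=cv2.minAreaRect(w); M=cv2.moments(w.reshape(-1,1,2))
    print(tag,s[k,4],"rect",np.round(r[0],1),np.round(r[1],1),round(r[2],1),"cen",round(M["m10"]/M["m00"],1),round(M["m01"]/M["m00"],1))
    return r
E
python3 - <<'E'
from h import *
a=dict(np.load("a.npz"));b=dict(np.load("b.npz"))
green=lambda h,s,v:(h>70)&(h<95)&(s>120)
# top
blob(a,(305,190,360,265),lambda h,s,v:(v<75)&(s<120),.021,"pad")
blob(a,(305,190,360,265),lambda h,s,v:(v>150)&(s<60),.006,"stand+")
blob(a,(305,190,360,265),lambda h,s,v:~green(h,s,v),.010,"plate")
blob(a,(236,175,284,228),lambda h,s,v:(s<60)&(v<190)|(h<25)&(s>120),.005,"divider")
blob(a,(236,175,284,228),lambda h,s,v:(h<25)&(s>150)&(v>150),.031,"grip")
blob(a,(370,160,440,225),lambda h,s,v:~green(h,s,v),.086,"box")
blob(a,(222,236,240,254),lambda h,s,v:(s<60)&(v>150),.014,"term")
blob(a,(250,244,280,275),lambda h,s,v:~green(h,s,v),.1,"xf")
blob(a,(280,252,295,270),lambda h,s,v:(s<80)&(v>180),.045,"flux")
blob(a,(346,166,362,180),lambda h,s,v:(h<40)&(s>60)&(v>140),.042,"cw")
blob(a,(270,158,286,170),lambda h,s,v:(h>100)&(s>100)&(v>80),.05,"resin")
# side
blob(b,(205,180,250,222),lambda h,s,v:(h>100)&(h<125)&(s>100),.1,"xf side")
blob(b,(245,180,268,195),lambda h,s,v:(s<60)&(v>140),.014,"term s")
blob(b,(245,240,305,280),lambda h,s,v:(v<75)&(s<120),.021,"pad s")
blob(b,(270,195,326,230),lambda h,s,v:(s<60)&(v<190)|(h<25)&(s>120),.005,"div s")
for d,rois in((a,dict(xf=(245,240,285,280),box=(370,160,440,225),pad=(305,190,360,265))),(b,dict(xf=(215,175,255,225)))):
  P=cloud(d)
  for k,(x0,y0,x1,y1) in rois.items():
    p=P[y0:y1,x0:x1]; z=p[...,2]
    lo,hi={"xf":(.09,.12),"box":(.078,.1),"pad":(.014,.03)}[k]
    m=(z>lo)&(z<hi); r=rect(p,m); print(k,m.sum(),r,np.nanmedian(z[m]))
E
```

```text
pad 683 rect [545.4  55.4] [112.   88.6] 11.4 cen 545.4 55.5
stand+ 952 rect [502.4  46. ] [210.7 117.9] 11.7 cen 463.4 39.4
plate 1926 rect [506.2  47.1] [224.1 122.2] 11.8 cen 506.0 47.4
divider 1490 rect [623.4 281.5] [158.1 178.9] 10.4 cen 618.0 291.1
grip 62 rect [611.  295.5] [53.6 19.2] 11.1 cen 611.1 295.6
box 2362 rect [ 605.9 -213. ] [173.9 186. ] 11.0 cen 605.8 -213.8
term 63 rect [460.8 420.4] [54.4 24.9] 59.1 cen 459.9 420.1
xf 303 rect [392.1 291.1] [59.5 65.9] 47.1 cen 392.3 291.6
flux 32 rect [400.2 212.2] [17.6 38.4] 86.8 cen 396.8 213.5
cw 29 rect [698.8 -49.4] [21.6 22.9] 85.1 cen 699.0 -50.1
resin 31 rect [755.1 227.6] [21.6 26.6] 87.0 cen 754.8 226.7
xf side 439 rect [408.1 223.4] [ 72.  163.5] 9.5 cen 409.9 221.1
term s 34 rect [461.1 413.8] [46.7 20.9] 53.1 cen 461.0 414.2
pad s 952 rect [548.3  49.6] [119. 101.] 12.1 cen 547.8 49.7
div s 1162 rect [603.1 284.1] [180. 160.] 11.0 cen 616.5 287.9
xf 263 ((394.79022216796875, 293.3727722167969), (50.27924346923828, 60.28905487060547), 47.39582443237305) 0.10031158591802462
box 491 ((609.556884765625, -220.54928588867188), (171.2799835205078, 171.64047241210938), 10.991527557373047) 0.08344504773144225
pad 906 ((508.98388671875, 49.179473876953125), (203.9248504638672, 107.34346771240234), 10.961565017700195) 0.020654295990243397
xf 204 ((395.6600646972656, 289.223876953125), (51.817264556884766, 64.05522918701172), 47.86001205444336) 0.09876192791057863
```

Candidates for the transformer are the blue block at top (264,259) and the purple look-alike at (132,265). The crop shows the blue one with four studs, so I take that one. The terminal block is the pale piece at (229,245), the tipping plate is at (329,228) with its stand toward the robot, the box is at (403,192) and the divider at (261,202) with its pocket toward -y.

```bash
cat > go.py <<'E'
import sys
from h import *
from scipy.spatial.transform import Rotation as Ro
# usage: go.py x y z yaw(rad) step_mm   (mm) ; straight from measured pose, tool down
x,y,z,yw,st=map(float,sys.argv[1:6])
o=monitor.get_obs(); p=np.array(o["ee_pos"])*1000; Y=o["eef_rot"][2]
dy=(yw-Y+np.pi)%(2*np.pi)-np.pi
d=np.array([x,y,z])-p
n=int(max(np.ceil(np.linalg.norm(d)/st),np.ceil(abs(dy)/.149),1))
c=np.zeros(3);cy=Y;out=[]
for i in range(n):
    t=d*(i+1)/n-c; r=[np.cos(cy)*t[0]+np.sin(cy)*t[1], np.sin(cy)*t[0]-np.cos(cy)*t[1], -t[2]]
    q=np.round(r,0 if i<n-1 else 1); s=round(-(Y+dy*(i+1)/n-cy)*-1*-1,3)
    out+=[*q.tolist(),s]
    c+=[np.cos(cy)*q[0]+np.sin(cy)*q[1],np.sin(cy)*q[0]-np.cos(cy)*q[1],-q[2]]; cy-=s
print("t",round(o["time_s"],2),"pos",p.round(1),"yaw",round(Y,4),"rpy",np.round(o["eef_rot"],3),"F",np.round(o["force"],1),"n",n)
print([int(v) if v==int(v) else v for v in out])
E
python3 go.py 395 291 205 0.827 30
```

```text
t 0.1 pos [246.9 491.2 204.9] yaw 2.6758 rpy [-3.141 -0.     2.676] F [ 0.3  1.4 -0.6] n 13
[-17, -9, 0, np.float64(0.142), -18, -6, 0, np.float64(0.142), -19, -3, 0, np.float64(0.143), -19, -1, 0, np.float64(0.142), -19, 2, 0, np.float64(0.142), -19, 5, 0, np.float64(0.142), -18, 7, 0, np.float64(0.143), -16, 9, 0, np.float64(0.142), -15, 12, 0, np.float64(0.142), -13, 14, 0, np.float64(0.142), -11, 16, 0, np.float64(0.142), -9, 17, 0, np.float64(0.143), -6.4, 18.1, -0.1, np.float64(0.142)]
```

>>> {"name": "apply_moves", "arguments": {
  "plan": [-17,-9,0,0.142,-18,-6,0,0.142,-19,-3,0,0.143,-19,-1,0,0.142,-19,2,0,0.142,-19,5,0,0.142,-18,7,0,0.143,-16,9,0,0.142,-15,12,0,0.142,-13,14,0,0.142,-11,16,0,0.142,-9,17,0,0.143,-6.4,18.1,0,0.142],
  "hand": 1
}}

```text
time_s: 1.4
ee_pos: [0.3954, 0.2904, 0.2052]
eef_rot: [-3.141, 0.001, 0.821]
force: [1.4, 0.4, 0.7]
grip_width: 0.094
grip_force: 0.0
```

```bash
sed -i 's/s=round(-(.*$/s=float(round(-(Y+dy*(i+1)\/n-cy),3))/' go.py; python3 go.py 395 291 60 0.827 30; python3 - <<'E'
from h import *
# refine from current pictures: side only, top-face depth
a=look("top");b=look("side")
for d,roi in((a,(245,240,285,280)),(b,(215,175,255,225))):
    x0,y0,x1,y1=roi;p=cloud(d)[y0:y1,x0:x1];m=(p[...,2]>.09)&(p[...,2]<.112);print(m.sum(), rect(p,m) if m.sum()>20 else 0)
E
```

```text
t 1.4 pos [395.4 290.4 205.2] yaw 0.8209 rpy [-3.141e+00  1.000e-03  8.210e-01] F [1.4 0.4 0.7] n 5
[0, 0, 29, -0.001, 0, 0, 29, -0.001, 0, 0, 29, -0.002, 0, -1, 29, -0.001, 0.1, 0.3, 29.2, -0.001]
70 ((382.23333740234375, 280.7581481933594), (14.28510570526123, 58.09862518310547), 43.015567779541016)
206 ((395.340087890625, 288.0992431640625), (50.90273666381836, 64.8426513671875), 47.85334777832031)
```

>>> {"name": "apply_moves", "arguments": {
  "plan": [0,0,29,0,0,0,29,0,0,0,29,0,0,0,29,0,0,0,29,0,0,0,0,0]
}}

```text
time_s: 2.1
ee_pos: [0.3931, 0.2906, 0.0574]
eef_rot: [-3.14, 0.006, 0.83]
force: [-0.9, 0.3, 1.2]
grip_width: 0.0936
grip_force: 0.0
```

>>> {"name": "apply_moves", "arguments": {
  "plan": [0,0,0,0,0,0,0,0,0,0,0,0,0,0,0,0,0,0,0,0],
  "hand": -1,
  "squeeze": 35
}}

```text
time_s: 2.6
ee_pos: [0.3953, 0.2914, 0.0611]
eef_rot: [3.142, -0.001, 0.827]
force: [-2.3, 0.4, 7.5]
grip_width: 0.0596
grip_force: 35.0
```

```bash
python3 go.py 440 33 140 0.200 25
```

```text
t 2.6 pos [395.3 291.4  61.1] yaw 0.8269 rpy [ 3.142e+00 -1.000e-03  8.270e-01] F [-2.3  0.4  7.5] n 11
[-15, 19, -7, 0.057, -13, 20, -7, 0.057, -12, 20, -8, 0.057, -11, 21, -7, 0.057, -10, 22, -7, 0.057, -9, 22, -7, 0.057, -7, 23, -7, 0.057, -6, 23, -7, 0.057, -5, 23, -8, 0.057, -3, 24, -7, 0.057, -2.5, 23.6, -6.9, 0.057]
```

>>> {"name": "apply_moves", "arguments": {
  "plan": [0,0,-15,0,0,0,-25,0,0,0,-25,0,0,0,-14,0,-15,19,0,0.057,-13,20,0,0.057,-12,20,0,0.057,-11,21,0,0.057,-10,22,0,0.057,-9,22,0,0.057,-7,23,0,0.057,-6,23,0,0.057,-5,23,0,0.057,-3,24,0,0.057,-2.5,23.6,0,0.057,0,0,0,0]
}}

```text
time_s: 4.2
ee_pos: [0.4396, 0.0308, 0.139]
eef_rot: [3.141, 0.001, 0.196]
force: [0.2, 0.5, -6.3]
grip_width: 0.0596
grip_force: 35.0
```

```bash
python3 go.py 440 33 80 0.200 25; python3 - <<'E'
from h import *
b=look("side");a=look("top")
save(b,"s2.png",(160,140,360,300),3)
blob(b,(245,240,305,280),lambda h,s,v:(v<75)&(s<120),.021,"pad s")
p=cloud(b)[185:290,200:310]; 
for lo,hi in((.016,.026),(.002,.012)):
  m=(p[...,2]>lo)&(p[...,2]<hi)
  print(m.sum())
P=cloud(b); 
for u,v in((255,262),(275,262),(290,262),(235,270)): print(u,v,P[v,u].round(4))
E
```

```text
t 4.2 pos [439.6  30.8 139. ] yaw 0.1958 rpy [3.141e+00 1.000e-03 1.960e-01] F [ 0.2  0.5 -6.3] n 3
[0, -1, 20, -0.001, 1, 0, 19, -0.002, -0.2, -1.1, 20, -0.001]
pad s 945 rect [547.1  49.8] [117.9  99.4] 11.8 cen 547.1 49.8
1164
2016
255 262 [0.4961 0.0393 0.0213]
275 262 [0.5549 0.0466 0.0181]
290 262 [0.5993 0.0501 0.0179]
235 270 [0.439  0.0185 0.0049]
```

View pics/s2.png

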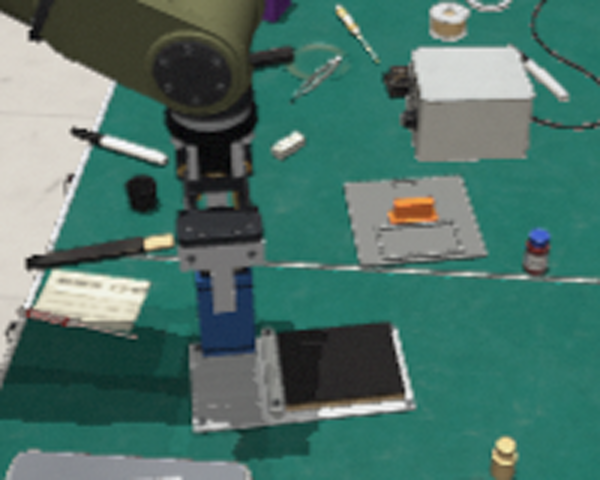

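>>> {"name": "apply_moves", "arguments": {
  "plan": [0,-1,20,-0.001,0,0,20,-0.001,0,0,20,-0.002,0,0,9,0,0,0,0,0,4,0,0,0,3,0,0,0,0,0,0,0]
}}

```text
time_s: 5.1
ee_pos: [0.4474, 0.0353, 0.0712]
eef_rot: [3.141, -0.002, 0.204]
force: [-0.7, -0.8, -6.1]
grip_width: 0.0596
grip_force: 35.0
```

>>> {"name": "apply_moves", "arguments": {
  "plan": [1,0,0,0,1,0,0,0,0,0,0,0]
}}

```text
time_s: 5.4
ee_pos: [0.4485, 0.0356, 0.0705]
eef_rot: [3.142, -0.0, 0.204]
force: [-0.7, 0.5, -7.2]
grip_width: 0.0599
grip_force: 35.0
```

>>> {"name": "apply_moves", "arguments": {
  "plan": [1,0,0,0,0,0,0,0]
}}

```text
time_s: 5.6
ee_pos: [0.4489, 0.0357, 0.0703]
eef_rot: [-3.141, 0.001, 0.204]
force: [-2.6, -0.8, -6.3]
grip_width: 0.0598
grip_force: 35.0
```

>>> {"name": "apply_moves", "arguments": {
  "plan": [1,0,0,0,0,0,0,0,0,0,1.5,0,0,0,1.5,0,0,0,0,0]
}}

```text
time_s: 6.1
ee_pos: [0.4495, 0.0359, 0.0673]
eef_rot: [-3.141, 0.002, 0.204]
force: [-8.7, -1.8, -0.9]
grip_width: 0.0598
grip_force: 35.0
```

>>> {"name": "apply_moves", "arguments": {
  "plan": [-0.5,0,0,0,0,0,0.5,0]
}}

```text
time_s: 6.3
ee_pos: [0.4495, 0.0359, 0.0673]
eef_rot: [-3.141, 0.001, 0.204]
force: [-11.2, -0.8, 11.4]
grip_width: 0.0594
grip_force: 35.0
```

>>> {"name": "apply_moves", "arguments": {
  "plan": [0,0,0,0,0,0,0,0,0,0,0,0,0,0,0,0,0,0,0,0],
  "hand": 1
}}

```text
time_s: 6.8
ee_pos: [0.4501, 0.0359, 0.067]
eef_rot: [3.142, -0.0, 0.204]
force: [0.2, 0.5, 0.1]
grip_width: 0.0933
grip_force: 0.0
```

```bash
python3 - <<'E'
from h import *
o=monitor.get_obs();print(o["ee_pos"],o["eef_rot"],o["force"],o["grip_width"])
E
```

```text
[0.45005827 0.03587056 0.0670175 ] [ 3.14152552e+00 -3.60123484e-04  2.03811912e-01] [0.24684061 0.4556588  0.12237523] 0.09327164456210472
```

>>> {"name": "apply_moves", "arguments": {
  "plan": [0,0,-15,0,0,0,-25,0,0,0,-25,0,0,0,-10,0,-25,0,0,0,-28,0,0,0]
}}

```text
time_s: 7.4
ee_pos: [0.3974, 0.0251, 0.1414]
eef_rot: [-3.142, 0.0, 0.204]
force: [-0.1, 1.5, -0.1]
grip_width: 0.0939
grip_force: 0.0
```

>>> {"name": "apply_moves", "arguments": {
  "plan": [0,0,0,0,0,0,15,0,0,0,20,0,0,0,20,0,0,0,0,0,0,0,0,0],
  "hand": -1
}}

```text
time_s: 8.0
ee_pos: [0.3983, 0.0252, 0.0871]
eef_rot: [-3.141, 0.001, 0.204]
force: [-0.4, 0.3, 0.1]
grip_width: 0.0495
grip_force: 0.0
```

```bash
python3 - <<'E'
from h import *
b=look("side"); save(b,"s3.png",(180,170,320,290),3)
p=cloud(b)[170:290,200:290]; im=b["image"][170:290,200:290].astype(int)
bl=(im[...,2]>im[...,0]+25)&(im[...,2]>im[...,1]+15)
q=p[bl];print(len(q),np.nanpercentile(q,[2,50,98],axis=0).round(4))
E
```

```text
474 [[ 0.4329 -0.0009  0.0026]
 [ 0.4576  0.0051  0.0633]
 [ 0.4794  0.1012  0.1066]]
```

View pics/s3.png

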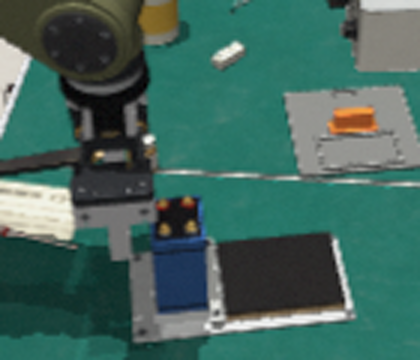

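>>> {"name": "apply_moves", "arguments": {
  "plan": [0,0,0,0,0,0,0,0,0,0,0,0,8,0,0,0,8,0,0,0,4,0,0,0,4,0,0,0,4,0,0,0,4,0,0,0,4,0,0,0]
}}

```text
time_s: 9.05
ee_pos: [0.4334, 0.0325, 0.0869]
eef_rot: [-3.142, 0.001, 0.204]
force: [-4.6, -0.5, 4.1]
grip_width: 0.0007
grip_force: 2.5
```

>>> {"name": "apply_moves", "arguments": {
  "plan": [4,0,0,0,4,0,0,0,4,0,0,0,4,0,0,0]
}}

```text
time_s: 9.45
ee_pos: [0.4495, 0.0358, 0.087]
eef_rot: [3.142, -0.001, 0.204]
force: [-0.4, 0.4, 1.0]
grip_width: 0.0004
grip_force: 0.5
```

>>> {"name": "apply_moves", "arguments": {
  "plan": [4,0,0,0,0,0,0,0]
}}

```text
time_s: 9.65
ee_pos: [0.4533, 0.0366, 0.0868]
eef_rot: [3.142, -0.0, 0.204]
force: [0.9, -0.2, -0.4]
grip_width: 0.0006
grip_force: 0.0
```

```bash
python3 - <<'E'
from h import *
b=look("side"); save(b,"s4.png",(180,170,320,290),3)
p=cloud(b)[170:300,200:310]; im=b["image"][170:300,200:310].astype(int)
bl=(im[...,2]>im[...,0]+25)&(im[...,2]>im[...,1]+15)
q=p[bl];print(len(q),np.nanpercentile(q,[2,50,98],axis=0).round(4))
E
```

```text
684 [[0.4318 0.0014 0.0193]
 [0.4829 0.0142 0.0639]
 [0.5299 0.056  0.1067]]
```

View pics/s4.png

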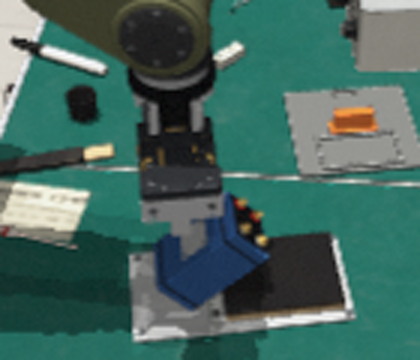

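The transformer leans about 35° over the fence at (210,265) in the crop, so it needs a bit more push.

>>> {"name": "apply_moves", "arguments": {
  "plan": [3,0,0,0,3,0,0,0,3,0,0,0,3,0,0,0]
}}

```text
time_s: 10.1
ee_pos: [0.4649, 0.039, 0.087]
eef_rot: [-3.142, -0.0, 0.204]
force: [0.8, 1.0, -0.9]
grip_width: 0.0004
grip_force: 0.0
```

>>> {"name": "apply_moves", "arguments": {
  "plan": [0,0,0,0,0,0,0,0,0,0,0,0]
}}

```text
time_s: 10.4
ee_pos: [0.4645, 0.0389, 0.0869]
eef_rot: [-3.142, 0.0, 0.204]
force: [-0.3, -0.6, -0.4]
grip_width: 0.0004
grip_force: 0.0
```

```bash
python3 - <<'E'
from h import *
b=look("side")
p=cloud(b)[170:300,200:310]; im=b["image"][170:300,200:310].astype(int)
bl=(im[...,2]>im[...,0]+25)&(im[...,2]>im[...,1]+15)
q=p[bl];print(len(q),np.nanpercentile(q,[2,50,98],axis=0).round(4))
E
```

```text
781 [[0.442  0.0025 0.0228]
 [0.4935 0.0186 0.0674]
 [0.5388 0.0724 0.0726]]
```

>>> {"name": "apply_moves", "arguments": {
  "plan": [0,0,-25,0,0,0,-25,0,-20,0,-13,0,-20,0,0,0,0,0,0,0],
  "hand": 1
}}

```text
time_s: 10.95
ee_pos: [0.4242, 0.0306, 0.1503]
eef_rot: [3.141, -0.0, 0.204]
force: [0.7, -0.3, 0.7]
grip_width: 0.0371
grip_force: 0.0
```

```bash
python3 - <<'E'
from h import *
a=look("top");b=look("side")
for d,(x0,y0,x1,y1) in((a,(305,190,370,270)),(b,(200,170,310,300))):
    p=cloud(d)[y0:y1,x0:x1];im=d["image"][y0:y1,x0:x1].astype(int)
    bl=(im[...,2]>im[...,0]+20)&(im[...,2]>im[...,1]+12)
    m=bl&(p[...,2]>.06)&(p[...,2]<.08);print(m.sum(), np.median(p[...,2][m]),rect(p,m) if m.sum()>20 else 0)
E
```

```text
136 0.0702693929039247 ((514.4325561523438, 62.913658142089844), (43.81830978393555, 75.09127044677734), 59.648677825927734)
506 0.06956390729944768 ((488.6280822753906, 39.71198272705078), (99.9918212890625, 65.04806518554688), 11.360857009887695)
```

```bash
python3 go.py 489 41 150 0.2 25; python3 - <<'E'
from h import *
a=look("top");b=look("side")
P=cloud(a);x0,y0,x1,y1=370,155,445,230
p=P[y0:y1,x0:x1]
for lo,hi in((.07,.1),(.08,.092),(.082,.09)):
    m=(p[...,2]>lo)&(p[...,2]<hi);r=rect(p,m);print(lo,m.sum(),np.round(r[0],1),np.round(r[1],1),round(r[2],1))
m=(p[...,2]>.05)&(p[...,2]<.066);q=p[m];print("posts",(q[:,:2]*1000).round(0)[:60].tolist())
q=p[...,2].copy()
print((q[::3,::3]*1000).round(0).tolist()[0][:5])
# post tops by colour
im=a["image"][y0:y1,x0:x1];g=cv2.cvtColor(im,cv2.COLOR_RGB2GRAY)
Pb=cloud(b);m=(Pb[...,2]>.075)&(Pb[...,2]<.1)&(Pb[...,1]<-.1)&(Pb[...,1]>-.33)&(Pb[...,0]>.5)&(Pb[...,0]<.72)
print(m.sum(),rect(Pb,m))
R=cv2.resize(im[...,::-1],None,fx=8,fy=8,interpolation=cv2.INTER_CUBIC);cv2.imwrite("pics/box.png",R)
E
```

```text
t 11.05 pos [425.8  30.8 150.1] yaw 0.2036 rpy [ 3.141e+00 -1.000e-03  2.040e-01] F [ 0.9  0.4 -0.5] n 3
[21, 1, 0, 0.001, 22, 1, 0, 0.001, 21, 0.8, 0.1, 0.002]
0.07 597 [ 621.  -266.6] [177.  270.5] 13.3
0.08 415 [ 609.3 -220.4] [170.3 170.2] 10.6
0.082 305 [ 609.1 -220.4] [170.  170.1] 10.6
posts [[742.0, -379.0], [740.0, -380.0], [736.0, -380.0], [734.0, -381.0], [732.0, -378.0], [730.0, -380.0], [727.0, -381.0], [725.0, -379.0], [725.0, -383.0], [721.0, -382.0], [717.0, -381.0], [714.0, -381.0], [709.0, -379.0], [707.0, -381.0], [699.0, -379.0], [698.0, -282.0], [694.0, -259.0], [697.0, -269.0], [695.0, -271.0], [695.0, -275.0], [694.0, -278.0], [696.0, -283.0], [691.0, -378.0], [691.0, -243.0], [690.0, -247.0], [691.0, -251.0], [692.0, -256.0], [693.0, -264.0], [691.0, -267.0], [693.0, -273.0], [694.0, -277.0], [692.0, -279.0], [692.0, -283.0], [690.0, -284.0], [691.0, -235.0], [690.0, -239.0], [691.0, -243.0], [691.0, -246.0], [688.0, -267.0], [688.0, -271.0], [688.0, -275.0], [688.0, -279.0], [688.0, -282.0], [686.0, -210.0], [686.0, -214.0], [685.0, -218.0], [685.0, -221.0], [687.0, -227.0], [685.0, -268.0], [683.0, -268.0], [683.0, -272.0], [685.0, -279.0], [684.0, -281.0], [684.0, -285.0], [682.0, -287.0], [680.0, -377.0], [683.0, -199.0], [683.0, -203.0], [682.0, -207.0], [683.0, -212.0]]
[-0.0, -4.0, -4.0, 3.0, 3.0]
699 ((607.8864135742188, -207.48983764648438), (170.04132080078125, 138.61227416992188), 10.963935852050781)
```

View pics/box.png

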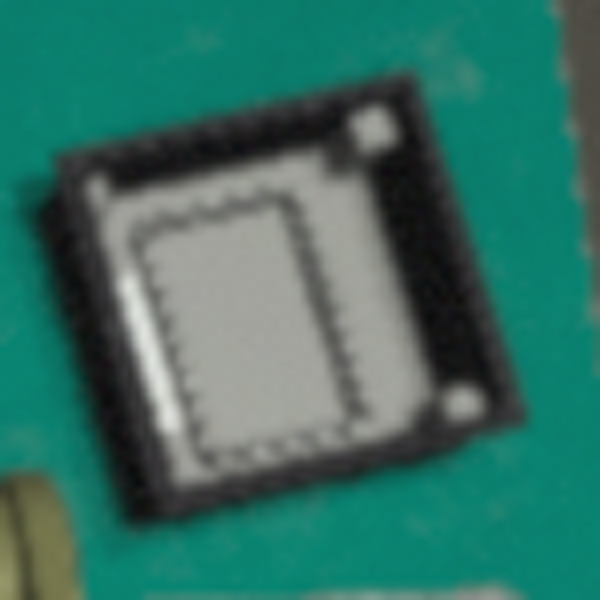

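```bash
python3 - <<'E'
from h import *
a=dict(np.load("a.npz"))
w=ray(a,[[416.1,170.8],[427.2,204.9]],.058)[:,:2]*1000
d=w[0]-w[1];u=d/np.hypot(*d);n=np.array([-u[1],u[0]]);print("posts",w.round(1),np.hypot(*d),np.arctan2(d[1],d[0]),"center",w.mean(0)+67*n)
c=np.array([[140,225],[290,200],[360,415],[210,460]])/8+[369.5,154.5]
for h in(.005,.022):
    q=ray(a,c,h)[:,:2]*1000;print(h,q.round(0).tolist(),q.mean(0))
E
```

```text
posts [[ 688.3 -274.5]
 [ 559.3 -299.2]] 131.36215916980905 0.18957684928417154 center [ 611.20666039 -221.0691253 ]
0.005 [[664.0, -178.0], [672.0, -249.0], [568.0, -270.0], [550.0, -199.0]] [ 613.41509115 -224.07989109]
0.022 [[659.0, -174.0], [668.0, -244.0], [564.0, -265.0], [547.0, -194.0]] [ 609.3124035  -219.13664655]
```

>>> {"name": "apply_moves", "arguments": {
  "plan": [21,1,0,0.001,22,1,0,0.001,21,1,0,0.002,0,0,0,0],
  "hand": 1
}}

```text
time_s: 11.55
ee_pos: [0.4904, 0.0411, 0.1492]
eef_rot: [-3.141, 0.001, 0.2]
force: [-0.1, 0.1, 0.6]
grip_width: 0.0848
grip_force: 0.0
```

>>> {"name": "apply_moves", "arguments": {
  "plan": [0,0,25,0,0,0,28,0,0,0,28,0,0,0,27,0,0,0,0,0]
}}

```text
time_s: 12.05
ee_pos: [0.4864, 0.0407, 0.039]
eef_rot: [-3.14, 0.006, 0.2]
force: [-0.2, 0.2, 0.8]
grip_width: 0.0943
grip_force: 0.0
```

>>> {"name": "apply_moves", "arguments": {
  "plan": [0,0,0,0,0,0,0,0,0,0,0,0,0,0,0,0,0,0,0,0],
  "hand": -1,
  "squeeze": 40
}}

```text
time_s: 12.55
ee_pos: [0.4891, 0.041, 0.0427]
eef_rot: [-3.141, -0.001, 0.2]
force: [-1.8, 3.5, 6.4]
grip_width: 0.0598
grip_force: 40.0
```

>>> {"name": "apply_moves", "arguments": {
  "plan": [0,0,-15,0,0,0,-25,0,0,0,-30,0,0,0,-30,0,0,0,-20,0,0,0,0,0]
}}

```text
time_s: 13.15
ee_pos: [0.4895, 0.0407, 0.1639]
eef_rot: [3.141, -0.004, 0.2]
force: [0.2, -0.4, -6.2]
grip_width: 0.0598
grip_force: 40.0
```

```bash
python3 go.py 610 -221 160 0.19 28; python3 - <<'E'
from h import *
o=monitor.get_obs();a=look("top");b=look("side");c=np.array(o["ee_pos"])*1000
Y=o["eef_rot"][2];u=np.array([np.cos(Y),np.sin(Y)]);n=np.array([-u[1],u[0]])
for nm,d in(("top",a),("side",b)):
    P=cloud(d)*1000;im=d["image"].astype(int)
    bl=(im[...,2]>im[...,0]+20)&(im[...,2]>im[...,1]+12)&(np.hypot(P[...,0]-c[0],P[...,1]-c[1])<80)&(abs(P[...,2]-c[2]-3)<40)
    q=P[bl];s=(q[:,:2]-c[:2])@u;t=(q[:,:2]-c[:2])@n
    print(nm,bl.sum(),np.percentile(s,[0,1,3,97,99,100]).round(1),np.percentile(t,[1,99]).round(1),np.percentile(q[:,2]-c[2],[1,50,99]).round(1))
E
```

```text
t 13.15 pos [489.5  40.7 163.9] yaw 0.1998 rpy [ 3.141 -0.004  0.2  ] F [ 0.2 -0.4 -6.2] n 11
[6, 25, 0, 0.001, 6, 26, 1, 0.001, 6, 25, 0, 0.001, 6, 26, 0, 0.001, 6, 25, 1, 0, 6, 26, 0, 0.001, 7, 25, 0, 0.001, 6, 26, 1, 0.001, 6, 25, 0, 0.001, 6, 26, 1, 0.001, 6.4, 25.1, -0.1, 0.001]Traceback (most recent call last):
  File "<stdin>", line 8, in <module>
    return _quantile_unchecked(
        a, q, axis, out, overwrite_input, method, keepdims, weights)
    return _ureduce(a,
                    func=_quantile_ureduce_func,
    ...<5 lines>...
                    overwrite_input=overwrite_input,
                    method=method)
    r = func(a, **kwargs)
    result = _quantile(arr,
                       quantiles=q,
    ...<2 lines>...
                       out=out,
                       weights=wgt)
    slices_having_nans = np.isnan(arr[-1, ...])
                                  ~~~^^^^^^^^^
IndexError: index -1 is out of bounds for axis 0 with size 0
```

>>> {"name": "apply_moves", "arguments": {
  "plan": [6,25,0,0.001,6,26,0,0.001,6,25,0,0.001,6,26,0,0.001,6,25,0,0.001,6,26,0,0.001,7,25,0,0.001,6,26,1,0.001,6,25,1,0.001,6,26,1,0.001,6,25,0,0.001,0,0,0,0,0,0,0,0]
}}

```text
time_s: 14.55
ee_pos: [0.6079, -0.2209, 0.1563]
eef_rot: [-3.139, 0.003, 0.188]
force: [-0.2, 0.8, -6.9]
grip_width: 0.0599
grip_force: 40.0
```

```bash
cat > held.py <<'E'
from h import *
o=monitor.get_obs();b=look("side");c=np.array(o["ee_pos"])*1000
Y=o["eef_rot"][2];u=np.array([np.cos(Y),np.sin(Y)]);n=np.array([-u[1],u[0]])
P=cloud(b)*1000;im=b["image"].astype(int)
bl=(im[...,2]>im[...,0]+20)&(im[...,2]>im[...,1]+12)&(np.hypot(P[...,0]-c[0],P[...,1]-c[1])<85)&(abs(P[...,2]-c[2]-3)<40)
q=P[bl];s=(q[:,:2]-c[:2])@u;t=(q[:,:2]-c[:2])@n
print(bl.sum(),np.percentile(s,[0,1,3,97,99,100]).round(1),np.percentile(t,[1,50,99]).round(1),np.percentile(q[:,2]-c[2],[0,1,50,99,100]).round(1))
E
python3 held.py; python3 go.py 610 -221 160 0.19 28
```

```text
774 [-52.2 -52.1 -51.9  42.2  45.9  48.3] [-33.9 -31.2  23.6] [-23.9 -20.   15.1  29.8  31. ]
t 14.6 pos [ 608.  -220.4  157. ] yaw 0.1888 rpy [-3.14e+00  2.00e-03  1.89e-01] F [ 0.5 -0.5 -5.5] n 1
[1.9, 1, -3, -0.001]
```

>>> {"name": "apply_moves", "arguments": {
  "plan": [2.5,0.5,20,0,0,0,25,0,0,0,25,0,0,0,20,0,0,0,12,0,0,0,0,0,0,0,0,0]
}}

```text
time_s: 15.3
ee_pos: [0.6115, -0.2208, 0.0577]
eef_rot: [3.141, -0.001, 0.189]
force: [-0.2, -0.4, -5.4]
grip_width: 0.0598
grip_force: 40.0
```

```bash
python3 go.py 610.5 -221 27 0.19 3; python3 held.py
```

```text
t 15.3 pos [ 611.5 -220.8   57.7] yaw 0.1892 rpy [ 3.141e+00 -1.000e-03  1.890e-01] F [-0.2 -0.4 -5.4] n 11
[0, 0, 3, 0, 0, 0, 3, 0, 0, 0, 2, 0, 0, 0, 3, 0, 0, 0, 3, 0, -1, 0, 3, 0, 0, 0, 3, -0.001, 0, 0, 2, 0, 0, 0, 3, 0, 0, 0, 3, 0, 0, 0, 2.7, 0]
312 [-52.2 -52.1 -52.   32.2  43.   50.6] [-32.5  -7.3  26. ] [-12.8   1.4  27.3  30.7  31.3]
```

>>> {"name": "apply_moves", "arguments": {
  "plan": [-0.5,0,4,0,0,0,4,0,0,0,4,0,0,0,3,0,0,0,0,0]
}}

```text
time_s: 15.85
ee_pos: [0.6105, -0.221, 0.0413]
eef_rot: [-3.141, 0.001, 0.189]
force: [0.8, 0.4, -5.9]
grip_width: 0.0598
grip_force: 40.0
```

>>> {"name": "apply_moves", "arguments": {
  "plan": [0,0,3,0,0,0,3,0,0,0,0,0]
}}

```text
time_s: 16.15
ee_pos: [0.6105, -0.221, 0.0354]
eef_rot: [-3.141, 0.001, 0.189]
force: [-0.5, -0.0, -6.1]
grip_width: 0.0598
grip_force: 40.0
```

>>> {"name": "apply_moves", "arguments": {
  "plan": [0,0,3,0,0,0,2,0,0,0,0,0]
}}

```text
time_s: 16.45
ee_pos: [0.6105, -0.221, 0.0305]
eef_rot: [-3.141, 0.001, 0.189]
force: [0.1, 0.2, -7.0]
grip_width: 0.0594
grip_force: 40.0
```

Clean so far, so I continue to the floor.

>>> {"name": "apply_moves", "arguments": {
  "plan": [0,0,1.5,0,0,0,1.5,0,0,0,0,0]
}}

```text
time_s: 16.75
ee_pos: [0.6103, -0.2213, 0.0279]
eef_rot: [-3.142, 0.001, 0.189]
force: [-5.2, -1.9, -4.6]
grip_width: 0.0594
grip_force: 40.0
```

>>> {"name": "apply_moves", "arguments": {
  "plan": [0,0,1,0,0,0,0,0,0,0,0,0]
}}

```text
time_s: 17.05
ee_pos: [0.6102, -0.2215, 0.0271]
eef_rot: [3.142, 0.001, 0.189]
force: [-7.3, -1.1, -1.0]
grip_width: 0.0598
grip_force: 40.0
```

>>> {"name": "apply_moves", "arguments": {
  "plan": [-1,0,0,0,0,0,1,0,0,0,0,0,0,0,0,0]
}}

```text
time_s: 17.45
ee_pos: [0.6097, -0.2215, 0.0268]
eef_rot: [3.141, -0.0, 0.189]
force: [-4.9, -0.4, 3.0]
grip_width: 0.0597
grip_force: 40.0
```

>>> {"name": "apply_moves", "arguments": {
  "plan": [0,0,0,0,0,0,0,0,0,0,0,0],
  "hand": 0.7
}}

```text
time_s: 17.75
ee_pos: [0.6101, -0.2213, 0.0263]
eef_rot: [3.141, -0.001, 0.189]
force: [0.4, 0.1, -0.1]
grip_width: 0.0784
grip_force: 0.0
```

>>> {"name": "apply_moves", "arguments": {
  "plan": [0,0,-10,0,0,0,-25,0,0,0,-30,0,0,0,-40,0,0,0,-30,0]
}}

```text
time_s: 18.25
ee_pos: [0.6101, -0.2214, 0.1644]
eef_rot: [3.14, -0.002, 0.189]
force: [1.3, -0.2, 0.0]
grip_width: 0.0795
grip_force: 0.0
```

```bash
python3 held.py; python3 go.py 612 295 160 0.193 40;  python3 - <<'E'
from h import *
b=look("side")
blob(b,(270,195,326,230),lambda h,s,v:(h<25)&(s>150)&(v>120),.031,"grip s")
P=cloud(b);x0,y0,x1,y1=270,195,326,230;p=P[y0:y1,x0:x1];im=b["image"][y0:y1,x0:x1]
h=cv2.cvtColor(im,cv2.COLOR_RGB2HSV).astype(int);m=(h[...,0]<25)&(h[...,1]>150)&(h[...,2]>120)&(p[...,2]>.024);print(m.sum(),rect(p,m),np.nanmedian(p[...,2][m]))
a=dict(np.load("a.npz"));p=cloud(a)[175:228,236:284];im=a["image"][175:228,236:284]
h=cv2.cvtColor(im,cv2.COLOR_RGB2HSV).astype(int);m=(h[...,0]<25)&(h[...,1]>150)&(h[...,2]>120);print(m.sum(),rect(p,m),np.nanmedian(p[...,2][m]))
E
```

```text
2 [-9.4 -9.2 -8.9  6.7  7.   7.2] [-53.7 -48.4 -43. ] [-1.7 -1.6  3.4  8.4  8.5]
t 18.3 pos [ 611.6 -222.   169.5] yaw 0.1889 rpy [ 3.137 -0.008  0.189] F [ 0.5 -0.   3.9] n 13
[8, -39, 1, 0, 7, -39, 0, -0.001, 8, -39, 1, 0, 7, -39, 1, 0, 8, -39, 1, -0.001, 7, -39, 0, 0, 8, -39, 1, 0, 7, -39, 1, -0.001, 8, -39, 1, 0, 8, -39, 0, 0, 7, -39, 1, 0, 8, -39, 1, -0.001, 7.5, -39.5, 0.5, 0]Traceback (most recent call last):
  File "<stdin>", line 3, in <module>
  File "h.py", line 26, in blob
    n,l,s,c=cv2.connectedComponentsWithStats(m); k=1+np.argmax(s[1:,4])
                                                     ~~~~~~~~~^^^^^^^^^
    return _wrapfunc(a, 'argmax', axis=axis, out=out, **kwds)
    return bound(*args, **kwds)
ValueError: attempt to get argmax of an empty sequence
```

>>> {"name": "apply_moves", "arguments": {
  "plan": [8,-39,0,0,7,-39,0,0,8,-39,0,0,7,-39,0,0,8,-39,0,0,7,-39,0,0,8,-39,0,0,7,-39,0,0,8,-39,0,0,8,-39,0,0,7,-39,0,0,8,-39,0,0,7,-39,0,0,0,0,0,0],
  "hand": -0.2
}}

```text
time_s: 19.75
ee_pos: [0.6096, 0.2995, 0.1601]
eef_rot: [-3.141, 0.001, 0.193]
force: [-0.1, -0.8, 0.3]
grip_width: 0.0377
grip_force: 0.0
```

```bash
python3 go.py 611.5 295 105 0.193 40;  python3 - <<'E'
from h import *
a=dict(np.load("a.npz"));P=cloud(a);p=P[155:210,190:236];m=p[...,2]>.04;print("instr",np.nanmax(p[...,2]),rect(p,m))
b=look("side")
for d,(x0,y0,x1,y1) in((b,(270,195,326,230)),(a,(236,175,284,228))):
  p=cloud(d)[y0:y1,x0:x1];im=d["image"][y0:y1,x0:x1]
  h=cv2.cvtColor(im,cv2.COLOR_RGB2HSV).astype(int);m=(h[...,0]<25)&(h[...,1]>140)&(h[...,2]>110)&(p[...,2]>.022);print(m.sum(),rect(p,m) if m.sum()>5 else 0,np.nanmedian(p[...,2][m]))
E
```

```text
t 19.75 pos [609.6 299.5 160.1] yaw 0.1931 rpy [-3.141e+00  1.000e-03  1.930e-01] F [-0.1 -0.8  0.3] n 2
[0, 2, 28, 0, 1, 2.7, 27.1, 0]
instr 0.10728153540561088 ((670.8810424804688, 468.35662841796875), (158.66615295410156, 117.75663757324219), 7.52693510055542)
46 ((615.8012084960938, 291.4841003417969), (41.45057678222656, 17.1444034576416), 1.2565412521362305) 0.027686499121469345
41 ((613.8638305664062, 296.4327087402344), (43.6595344543457, 11.658580780029297), 11.200830459594727) 0.03032743634332606
```

>>> {"name": "apply_moves", "arguments": {
  "plan": [0,2,30,0,1,2,30,0,1,0,30,0,0,0,30,0,0,0,20,0,0,0,8,0,0,0,0,0,0,0,0,0]
}}

```text
time_s: 20.6
ee_pos: [0.6142, 0.2914, 0.0142]
eef_rot: [-3.141, -0.002, 0.188]
force: [-0.2, 0.8, 0.5]
grip_width: 0.0375
grip_force: 0.0
```

>>> {"name": "apply_moves", "arguments": {
  "plan": [0,0,0,0,0,0,0,0,0,0,0,0,0,0,0,0],
  "hand": -1,
  "squeeze": 30
}}

```text
time_s: 21.0
ee_pos: [0.6137, 0.2918, 0.0135]
eef_rot: [-3.141, -0.001, 0.189]
force: [-0.8, -0.3, 3.1]
grip_width: 0.0117
grip_force: 30.0
```

>>> {"name": "apply_moves", "arguments": {
  "plan": [0,0,-10,0,0,0,-20,0,0,0,-30,0,0,0,-35,0,0,0,-30,0,0,0,-25,0,0,0,0,0]
}}

```text
time_s: 21.7
ee_pos: [0.6147, 0.292, 0.1675]
eef_rot: [-3.14, -0.006, 0.189]
force: [-0.2, 0.1, -2.6]
grip_width: 0.0118
grip_force: 30.0
```

```bash
python3 go.py 610 -221 170 0.19 40; python3 - <<'E'
from h import *
o=monitor.get_obs();c=np.array(o["ee_pos"])*1000;Y=o["eef_rot"][2];u=np.array([np.cos(Y),np.sin(Y)]);n=np.array([-u[1],u[0]])
for nm in("top","side"):
    d=look(nm);P=cloud(d)*1000
    m=(abs(P[...,2]-(c[2]-4))<9)&(np.hypot(P[...,0]-c[0],P[...,1]-c[1])<130)
    if m.sum()<30: print(nm,m.sum());continue
    q=P[m];r=rect(P/1000,m);print(nm,m.sum(),r,"off",((np.array(r[0])-c[:2])@u).round(1),((np.array(r[0])-c[:2])@n).round(1),np.percentile(q[:,2]-c[2],[5,50,95]))
    if nm=="side":save(d,"div.png",(200,100,400,260),3)
E
```

```text
t 21.7 pos [614.7 292.  167.5] yaw 0.1888 rpy [-3.14  -0.006  0.189] F [-0.2  0.1 -2.6] n 13
[-8, 39, 0, 0, -8, 38, 0, 0, -7, 39, -1, 0, -8, 39, 0, 0, -8, 38, 0, 0, -8, 39, 0, -0.001, -7, 39, 0, 0, -8, 39, -1, 0, -8, 38, 0, 0, -8, 39, 0, 0, -8, 39, 0, 0, -7, 38, 0, 0, -8.2, 38.9, -0.5, 0]
top 228 ((614.515869140625, 309.1921081542969), (76.17572784423828, 174.11251831054688), 55.6938362121582) off 3.0 16.9 [-12.28276357  -7.96482276  -3.50161828]
side 699 ((617.2149047851562, 287.7792663574219), (143.32611083984375, 145.20840454101562), 11.172162055969238) off 1.7 -4.6 [-12.89342967 -11.51771135  -6.47076311]
```

>>> {"name": "apply_moves", "arguments": {
  "plan": [-8,39,0,0,-8,38,0,0,-7,39,0,0,-8,39,0,0,-8,38,0,0,-8,39,0,0,-7,39,0,0,-8,39,0,0,-8,38,0,0,-8,39,0,0,-8,39,0,0,-7,38,0,0,-8.7,39,0,0,0,0,0,0,0,0,0,0]
}}

```text
time_s: 23.3
ee_pos: [0.6072, -0.2219, 0.1609]
eef_rot: [-3.14, 0.002, 0.187]
force: [-1.0, 1.0, -1.8]
grip_width: 0.0118
grip_force: 30.0
```

>>> {"name": "apply_moves", "arguments": {
  "plan": [0,0,20,0,0,0,20,0,0,0,12,0,0,0,0,0,0,0,0,0]
}}

```text
time_s: 23.8
ee_pos: [0.6083, -0.2211, 0.1114]
eef_rot: [3.142, -0.0, 0.189]
force: [-0.0, 0.3, -1.1]
grip_width: 0.0118
grip_force: 30.0
```

```bash
python3 go.py 609.5 -221 108 0.189 40; python3 - <<'E'
from h import *
o=monitor.get_obs();c=np.array(o["ee_pos"])*1000;Y=o["eef_rot"][2];u=np.array([np.cos(Y),np.sin(Y)]);n=np.array([-u[1],u[0]])
for nm in("top","side"):
    d=look(nm);P=cloud(d)*1000
    save(d,f"fit_{nm}.png",(360,140,460,240) if nm=="top" else (220,250,380,400),3.5)
    for lo,hi in((-11,-2),(-24,-16)):
        m=(P[...,2]-c[2]>lo)&(P[...,2]-c[2]<hi)&(np.hypot(P[...,0]-c[0],P[...,1]-c[1])<125)
        if m.sum()>30:
            q=P[m];s=(q[:,:2]-c[:2])@u;t=(q[:,:2]-c[:2])@n;print(nm,lo,m.sum(),np.percentile(s,[0,2,98,100]).round(1),np.percentile(t,[0,2,98,100]).round(1))
E
```

```text
t 23.8 pos [ 608.3 -221.1  111.4] yaw 0.1894 rpy [ 3.142 -0.     0.189] F [-0.   0.3 -1.1] n 1
[1.2, 0.1, 3.4, 0]
top -11 331 [-69.9 -63.9  72.1  73.6] [-26.3 -15.1  72.6  73.7]
top -24 49 [-82.9 -77.8  80.   82.9] [-9.3  2.1 85.2 85.3]
side -11 1679 [-68.8 -66.8  73.4  75.3] [-65.2 -57.3  64.6  70. ]
```

View pics/fit_side.png

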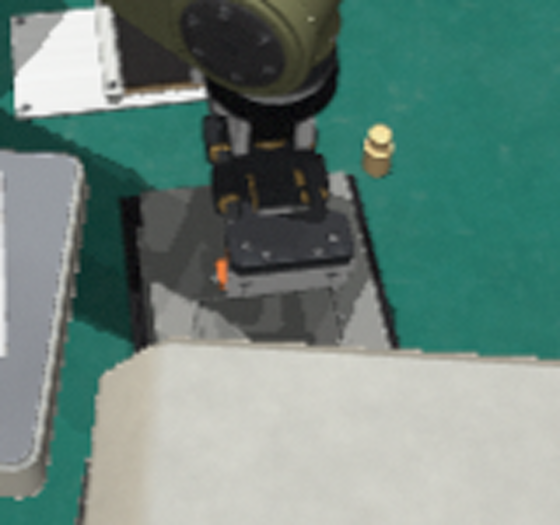

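>>> {"name": "apply_moves", "arguments": {
  "plan": [-1,0,4,0,0,0,4,0,0,0,3,0,0,0,3,0,0,0,3,0,0,0,0,0]
}}

```text
time_s: 24.5
ee_pos: [0.6069, -0.2217, 0.0934]
eef_rot: [-3.141, 0.001, 0.189]
force: [0.4, 0.5, -1.2]
grip_width: 0.0119
grip_force: 30.0
```

>>> {"name": "apply_moves", "arguments": {
  "plan": [0,0,3,0,0,0,3,0,0,0,0,0]
}}

```text
time_s: 24.8
ee_pos: [0.6069, -0.2217, 0.0874]
eef_rot: [-3.141, 0.001, 0.189]
force: [0.6, -0.7, -1.8]
grip_width: 0.0114
grip_force: 30.0
```

>>> {"name": "apply_moves", "arguments": {
  "plan": [0,0,3,0,0,0,3,0,0,0,3,0,0,0,0,0]
}}

```text
time_s: 25.2
ee_pos: [0.6068, -0.2217, 0.0783]
eef_rot: [-3.141, 0.001, 0.189]
force: [0.0, 0.7, -2.3]
grip_width: 0.012
grip_force: 30.0
```

Inside the box with no contact.

>>> {"name": "apply_moves", "arguments": {
  "plan": [0,0,2,0,0,0,2,0,0,0,1.5,0,0,0,0,0]
}}

```text
time_s: 25.6
ee_pos: [0.607, -0.2217, 0.0732]
eef_rot: [-3.141, 0.0, 0.189]
force: [0.6, 0.1, -2.0]
grip_width: 0.0117
grip_force: 30.0
```

>>> {"name": "apply_moves", "arguments": {
  "plan": [0,0,1,0,0,0,0,0]
}}

```text
time_s: 25.8
ee_pos: [0.6071, -0.2218, 0.0724]
eef_rot: [-3.142, 0.0, 0.189]
force: [0.0, 0.0, -2.8]
grip_width: 0.0117
grip_force: 30.0
```

>>> {"name": "apply_moves", "arguments": {
  "plan": [0,0,1,0,0,0,0.5,0,0,0,0,0]
}}

```text
time_s: 26.1
ee_pos: [0.6072, -0.2218, 0.0715]
eef_rot: [3.141, -0.0, 0.189]
force: [-2.6, 1.5, 3.8]
grip_width: 0.0114
grip_force: 30.0
```

>>> {"name": "apply_moves", "arguments": {
  "plan": [0,0,0,0,0,0,0,0],
  "hand": -0.3
}}

```text
time_s: 26.3
ee_pos: [0.6071, -0.2218, 0.0709]
eef_rot: [3.141, -0.0, 0.189]
force: [0.3, -0.3, -0.4]
grip_width: 0.0242
grip_force: 0.0
```

>>> {"name": "apply_moves", "arguments": {
  "plan": [0,0,-15,0,0,0,-30,0,0,0,-40,0,-10,-40,-10,0,-10,-40,0,0,-10,-40,0,0,0,0,0,0]
}}

```text
time_s: 27.0
ee_pos: [0.554, -0.1062, 0.1676]
eef_rot: [3.142, -0.001, 0.192]
force: [-0.9, -0.6, 1.2]
grip_width: 0.0329
grip_force: 0.0
```

```bash
python3 - <<'E'
from h import *
a=look("top");b=look("side");a0=dict(np.load("a.npz"));b0=dict(np.load("b.npz"))
def soft(d,roi,h,tag):
    x0,y0,x1,y1=roi;im=d["image"][y0:y1,x0:x1].astype(float)
    bg=np.median(im.reshape(-1,3),0);w=np.abs(im-bg).sum(2);w/=w.max()
    w[w<.25]=0
    v,u=np.mgrid[y0:y1,x0:x1];q=ray(d,np.c_[u.ravel(),v.ravel()],h)[:,:2]*1000;w=w.ravel()
    c=(q*w[:,None]).sum(0)/w.sum();C=np.cov(q.T,aweights=w);l,V=np.linalg.eigh(C);print(tag,c.round(1),np.sqrt(12*l).round(1),np.degrees(np.arctan2(V[1,1],V[0,1])).round(1))
for d,t in((a0,"top0"),(a,"top")): soft(d,(221,236,239,254),.011,t)
for d,t in((b0,"side0"),(b,"side")): soft(d,(246,180,267,196),.010,t)
# divider seat
P=cloud(a)*1000
m=(abs(P[...,0]-609)<60)&(abs(P[...,1]+221)<60);q=P[m];print(np.percentile(q[:,2],[5,25,50,75,95]).round(1))
g=m&(P[...,2]>52)&(P[...,2]<74);A=np.c_[P[g][:,:2],np.ones(g.sum())];s=np.linalg.lstsq(A,P[g][:,2],rcond=None)[0];print(g.sum(),s)
blob(a,(370,160,440,225),lambda h,s,v:(h<25)&(s>140)&(v>110),.089,"grip")
save(a,"fin.png",(370,155,445,230),8)
E
python3 go.py 460.5 417 150 1.0 40
```

```text
top0 [459.4 418. ] [18.9 43.5] 49.9
top [459.4 418.1] [19.  43.9] 50.3
side0 [460.3 419. ] [17.7 42.9] 52.6
side [467.  454.7] [40.2 70.2] -154.0
[252.8 463.8 466.8 472.  474.2]
0 [0. 0. 0.]
t 27.1 pos [ 555.4 -109.3  167.3] yaw 0.19 rpy [ 3.141e+00 -2.000e-03  1.900e-01] F [ 0.5 -0.9 -0.8] n 14
[0, -38, 1, -0.058, 3, -38, 1, -0.058, 5, -38, 2, -0.058, 7, -38, 1, -0.057, 9, -37, 1, -0.058, 11, -36, 1, -0.058, 14, -36, 2, -0.058, 15, -35, 1, -0.058, 18, -34, 1, -0.058, 19, -33, 1, -0.058, 21, -32, 2, -0.057, 23, -30, 1, -0.058, 25, -29, 1, -0.058, 26.7, -27.6, 1.3, -0.058]Traceback (most recent call last):
  File "<stdin>", line 15, in <module>
  File "h.py", line 26, in blob
    n,l,s,c=cv2.connectedComponentsWithStats(m); k=1+np.argmax(s[1:,4])
                                                     ~~~~~~~~~^^^^^^^^^
    return _wrapfunc(a, 'argmax', axis=axis, out=out, **kwds)
    return bound(*args, **kwds)
ValueError: attempt to get argmax of an empty sequence
```

```bash
python3 go.py 460 418 140 0.89 45
```

```text
t 27.1 pos [ 555.4 -109.3  167.3] yaw 0.19 rpy [ 3.141e+00 -2.000e-03  1.900e-01] F [ 0.5 -0.9 -0.8] n 12
[0, -45, 2, -0.058, 4, -44, 3, -0.059, 5, -44, 2, -0.058, 9, -44, 2, -0.058, 10, -44, 2, -0.059, 14, -42, 3, -0.058, 15, -42, 2, -0.058, 19, -41, 2, -0.059, 20, -40, 2, -0.058, 23, -38, 3, -0.058, 25, -37, 2, -0.059, 27, -35.5, 2.3, -0.058]
```

>>> {"name": "apply_moves", "arguments": {
  "plan": [0,-45,2,-0.058,4,-44,3,-0.059,5,-44,2,-0.058,9,-44,2,-0.058,10,-44,2,-0.059,14,-42,3,-0.058,15,-42,2,-0.058,19,-41,2,-0.059,20,-40,2,-0.058,23,-38,3,-0.058,25,-37,2,-0.059,27,-35.5,2,-0.058,0,0,0,0,0,0,0,0],
  "hand": -0.1
}}

```text
time_s: 28.5
ee_pos: [0.4609, 0.4179, 0.1386]
eef_rot: [3.141, 0.0, 0.889]
force: [-0.2, -1.0, -0.5]
grip_width: 0.0426
grip_force: 0.0
```

```bash
python3 go.py 460 418 6 0.89 25; python3 - <<'E'
from h import *
a=look("top"); np.savez("c.npz",**a)
P=cloud(a)*1000
m=(abs(P[...,0]-609)<60)&(abs(P[...,1]+221)<60);g=m&(P[...,2]>52)&(P[...,2]<72);print(m.sum(),g.sum())
A=np.c_[P[g][:,:2],np.ones(g.sum())];s=np.linalg.lstsq(A,P[g][:,2],rcond=None)[0];print(s,np.median(P[g][:,2]))
blob(a,(370,160,440,225),lambda h,s,v:(h<25)&(s>140)&(v>110),.089,"grip")
save(a,"fin.png",(370,155,445,230),8)
E
```

```text
t 28.5 pos [460.9 417.9 138.6] yaw 0.8888 rpy [3.141 0.    0.889] F [-0.2 -1.  -0.5] n 6
[0, 0, 22, 0, 0, 0, 22, 0, 0, 0, 22, -0.001, 0, 0, 22, 0, 0, -1, 23, 0, -0.5, 0.3, 21.6, 0]
1077 996
[ 2.24521846e-03 -4.66329435e-03  6.08024633e+01] 63.09004748746627
grip 82 rect [ 604.9 -216.7] [54.7 23.7] 11.6 cen 605.5 -216.1
```

View pics/fin.png

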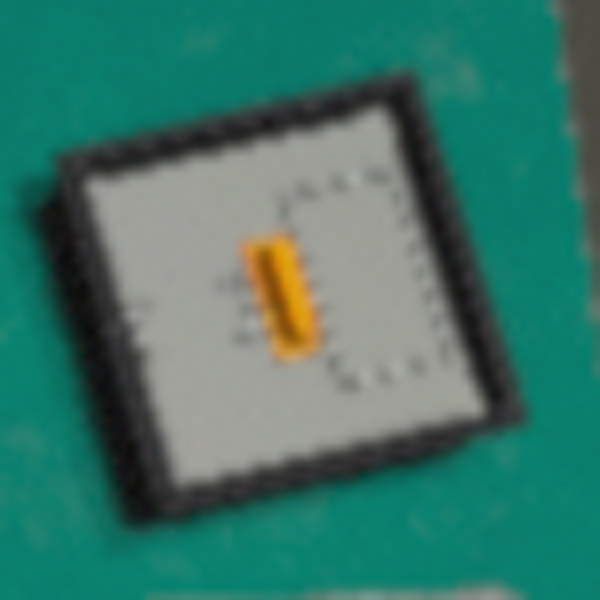

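```bash
python3 - <<'E'
from h import *
a=dict(np.load("c.npz"))
r=blob(a,(370,160,440,225),lambda h,s,v:((s<50)&(v>110)|(h<25)&(s>140)),.063,"divider plate")
print(ray(a,[[(188)/8+369.5,318/8+154.5]],.066)*1000)
E
```

```text
divider plate 1461 rect [ 611.4 -223.3] [147.4 144.5] 11.0 cen 610.7 -223.2
[[ 603.00063787 -179.03047041   66.        ]]
```

>>> {"name": "apply_moves", "arguments": {
  "plan": [0,0,25,0,0,0,25,0,0,0,25,0,0,0,25,0,0,0,20,0,0,0,13,0,0,0,0,0,0,0,0,0]
}}

```text
time_s: 29.35
ee_pos: [0.461, 0.4176, 0.0068]
eef_rot: [3.141, -0.001, 0.888]
force: [-0.6, 0.1, 0.7]
grip_width: 0.0422
grip_force: 0.0
```

>>> {"name": "apply_moves", "arguments": {
  "plan": [0,0,0,0,0,0,0,0,0,0,0,0,0,0,0,0],
  "hand": -1,
  "squeeze": 15
}}

```text
time_s: 29.75
ee_pos: [0.4604, 0.418, 0.0064]
eef_rot: [3.141, -0.001, 0.889]
force: [0.8, -0.3, 3.1]
grip_width: 0.0162
grip_force: 15.0
```

>>> {"name": "apply_moves", "arguments": {
  "plan": [0,0,-15,0,0,0,-30,0,0,0,-35,0,0,0,-35,0,0,0,-30,0,0,0,0,0]
}}

```text
time_s: 30.35
ee_pos: [0.4614, 0.419, 0.1568]
eef_rot: [3.14, -0.008, 0.889]
force: [-1.1, -0.3, -0.4]
grip_width: 0.016
grip_force: 15.0
```

```bash
python3 go.py 602 -181 150 1.76 40; python3 - <<'E'
from h import *
o=monitor.get_obs();c=np.array(o["ee_pos"])*1000;Y=o["eef_rot"][2];u=np.array([np.cos(Y),np.sin(Y)]);n=np.array([-u[1],u[0]])
b=look("side");P=cloud(b)*1000
m=(abs(P[...,2]-c[2])<9)&(np.hypot(P[...,0]-c[0],P[...,1]-c[1])<35)
q=P[m];s=(q[:,:2]-c[:2])@u;t=(q[:,:2]-c[:2])@n;print(m.sum(),np.percentile(s,[0,2,98,100]).round(1),np.percentile(t,[0,2,98,100]).round(1))
E
```

```text
t 30.35 pos [461.4 419.  156.8] yaw 0.8889 rpy [ 3.14  -0.008  0.889] F [-1.1 -0.3 -0.4] n 16
[-24, 30, 0, -0.054, -25, 30, 1, -0.055, -27, 27, 0, -0.054, -28, 27, 1, -0.055, -29, 24, 0, -0.054, -31, 23, 1, -0.055, -32, 21, 0, -0.054, -34, 20, 0, -0.055, -34, 18, 1, -0.054, -35, 15, 0, -0.054, -36, 14, 1, -0.055, -37, 12, 0, -0.054, -37, 10, 1, -0.055, -38, 8, 0, -0.054, -38, 6, 0, -0.055, -38, 3.3, 0.8, -0.054]
48 [-25.2 -24.3   9.7  13.9] [-18.7 -18.7  10.   16.8]
```

>>> {"name": "apply_moves", "arguments": {
  "plan": [-24,30,0,-0.054,-25,30,0,-0.055,-27,27,0,-0.054,-28,27,0,-0.055,-29,24,0,-0.054,-31,23,0,-0.055,-32,21,0,-0.054,-34,20,0,-0.055,-34,18,0,-0.054,-35,15,0,-0.054,-36,14,0,-0.055,-37,12,0,-0.054,-37,10,0,-0.055,-38,8,0,-0.054,-38,6,0,-0.055,-38,3.3,0,-0.054,0,0,0,0,0,0,0,0]
}}

```text
time_s: 32.2
ee_pos: [0.6001, -0.1824, 0.1498]
eef_rot: [-3.14, -0.001, 1.758]
force: [-0.5, 0.1, -0.5]
grip_width: 0.0155
grip_force: 15.0
```

```bash
python3 go.py 602 -181 80 1.76 25; python3 - <<'E'
from h import *
o=monitor.get_obs();c=np.array(o["ee_pos"])*1000;Y=o["eef_rot"][2];u=np.array([np.cos(Y),np.sin(Y)]);n=np.array([-u[1],u[0]])
for nm in("side","top"):
    b=look(nm);P=cloud(b)*1000;im=b["image"].astype(int);pale=(im.min(2)>130)
    m=pale&(abs(P[...,2]-c[2])<14)&(np.hypot(P[...,0]-c[0],P[...,1]-c[1])<40)
    if m.sum()<5: print(nm,m.sum());continue
    q=P[m];s=(q[:,:2]-c[:2])@u;t=(q[:,:2]-c[:2])@n;print(nm,m.sum(),np.percentile(s,[0,5,95,100]).round(1),np.percentile(t,[0,5,95,100]).round(1),np.percentile(q[:,2]-c[2],[0,50,100]).round(1))
E
```

```text
t 32.2 pos [ 600.1 -182.4  149.8] yaw 1.7581 rpy [-3.140e+00 -1.000e-03  1.758e+00] F [-0.5  0.1 -0.5] n 3
[0, 1, 23, -0.001, 1, 0, 24, 0, 0, 1.1, 22.8, -0.001]
side 0
top 0
```

>>> {"name": "apply_moves", "arguments": {
  "plan": [2,2,23,-0.001,0,0,24,0,0,0,20,0,0,0,5,0,0,0,0,0,0,0,0,0]
}}

```text
time_s: 32.9
ee_pos: [0.6028, -0.1796, 0.0802]
eef_rot: [3.14, 0.001, 1.761]
force: [1.2, -0.1, -0.6]
grip_width: 0.0157
grip_force: 15.0
```

>>> {"name": "apply_moves", "arguments": {
  "plan": [0,0,3,0,0,0,2,0,0,0,0,0]
}}

```text
time_s: 33.2
ee_pos: [0.6022, -0.1799, 0.0739]
eef_rot: [-3.142, -0.0, 1.761]
force: [-0.7, 0.4, -0.7]
grip_width: 0.0158
grip_force: 15.0
```

>>> {"name": "apply_moves", "arguments": {
  "plan": [0,0,2,0,0,0,1,0,0,0,0,0]
}}

```text
time_s: 33.5
ee_pos: [0.6022, -0.1799, 0.0708]
eef_rot: [-3.141, -0.0, 1.761]
force: [0.3, 1.0, -0.1]
grip_width: 0.0158
grip_force: 15.0
```

>>> {"name": "apply_moves", "arguments": {
  "plan": [0,0,1,0,0,0,0.5,0,0,0,0,0]
}}

```text
time_s: 33.8
ee_pos: [0.6023, -0.1799, 0.0695]
eef_rot: [3.142, 0.0, 1.761]
force: [0.4, -0.8, -0.7]
grip_width: 0.0156
grip_force: 15.0
```

>>> {"name": "apply_moves", "arguments": {
  "plan": [0,0,0,0,0,0,0,0],
  "hand": -0.4
}}

```text
time_s: 34.0
ee_pos: [0.6023, -0.1799, 0.0695]
eef_rot: [3.142, 0.0, 1.761]
force: [-0.2, 0.9, 0.4]
grip_width: 0.0266
grip_force: 0.0
```

>>> {"name": "apply_moves", "arguments": {
  "plan": [0,0,-15,0,0,0,-35,0,0,0,-40,0,40,0,0,0,40,0,0,0,40,0,0,0,40,0,0,0,40,0,0,0,0,0,0,0,0,0,0,0]
}}

```text
time_s: 35.0
ee_pos: [0.5647, 0.017, 0.1606]
eef_rot: [3.14, 0.0, 1.762]
force: [0.3, -0.5, 1.1]
grip_width: 0.0281
grip_force: 0.0
```

```bash
python3 - <<'E'
from h import *
a=look("top");P=cloud(a)*1000
C=np.array([609.5,-221.5]);y=.19;u=np.array([np.cos(y),np.sin(y)]);n=np.array([-u[1],u[0]])
d=P[...,:2]-C;s=d@u;t=d@n
m=(abs(s)<25)&(t>14)&(t<70)&(P[...,2]>71)&(P[...,2]<90)
print(m.sum(),"block s",np.percentile(s[m],[0,50,100]).round(1),"t",np.percentile(t[m],[0,50,100]).round(1),"z",np.percentile(P[...,2][m],[5,50,95]).round(1),rect(P/1000,m))
g=(abs(s)<65)&(abs(t)<65)&(P[...,2]>50)&(P[...,2]<70);A=np.c_[P[g][:,:2],np.ones(g.sum())];print(np.linalg.lstsq(A,P[g][:,2],rcond=None)[0],np.median(P[g][:,2]))
g=(abs(s)<35)&(abs(t)<12)&(P[...,2]>80);print("bar",s[g].mean(),t[g].mean())
print(monitor.get_obs()["force"])
E
```

```text
56 block s [-15.4  -0.3  12.7] t [18.8 42.7 63. ] z [71.7 75.9 81.7] ((601.6857299804688, -181.0079803466797), (28.50692367553711, 42.54277801513672), 15.857442855834961)
[ 4.89340737e-03 -3.46362762e-03  5.93055489e+01] 63.195459512500165
bar 0.2734311289226342 2.4369585302034187
[0.39827756 0.12716374 0.68661661]
```

```bash
python3 -c "
from station import ctrl
print(ctrl.hand_in())"
```

```text
the job is handed in; nothing more can be done
None
```

The job is handed in at about 35 s of the 72 s allowed: the transformer was tipped over the fence and lowered into the cavity, the divider sits level on its posts, and the terminal block lies in the small pocket; no verdict came back.

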